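# Gauge how deep the piston sits in a brake cylinder

## Task

Find out how deep the piston sits in the brake cylinder: take the depth rod from its rest and slide it down the cylinder's bore, past the rubber seal, until it bottoms on the piston, pressing gently so as not to force the piston. Leave the rod standing there, then record the reading by sliding the marker on the scale post until the top of its tab is level with the top of the rod. Leave the other things on the bench where they are.

Things in the scene. Friction and masses are not known exactly. Their poses are not given: they have to be found in the camera images.
- rod_head (a point): Centre of the round knurled head (24 mm diameter, 36 mm high) of the loose steel depth rod: grip it here. Below it is a shank of 12 mm diameter, 84 mm long, its lowest 8 mm tapering to 8 mm. The tip is 102 mm below this point, the flat top 18 mm above; z runs up along the rod. About 180 g. It starts standing loose and upright in the rest, tip down.
- rod_top (a point): Centre of the flat top face of the rod's head, 18 mm above rod_head.
- rod_tip (a point): Centre of the rod's lower end, 102 mm below rod_head.
- rest: Fixed black plastic block, 70 x 70 x 35 mm, with a wide hole (15 mm, 25 mm deep) in the middle of its top, in which the rod stands at the start; origin at the centre of its underside. The rod lifts straight out.
- fixture: Fixed unit: steel base plate 130 x 225 x 12 mm carrying the brake cylinder, an aluminium block 66 x 66 mm, top 87 mm above the bench, and an upright scale post (steel bar 12 x 20 mm, top 215 mm above the bench) 30 mm to +x and 125 mm to +y of the bore's axis. Origin on the bore's axis at bench level, z up.
- bore_mouth (a point): Centre of the bore's mouth, in the cylinder's top face. Vertical blind bore, 13.5 mm wide, 3 mm chamfer. 10 to 18 mm down, rubber seal lips squeeze the shank: sliding on takes a steady 3 to 7 N, so the rod stays where it is left. The hard face of the stuck piston closes the bore at an unknown depth, 30 to 60 mm; there resistance rises sharply. More than 40 N on the piston forces it.
- marker_top (a point): Centre of the flat top of the marker's black tab: 36 mm along x, 22 mm along y, 14 mm thick, 65 mm to the -x side of the scale post on which the marker slides; 35 mm to -x and 125 mm to +y of the bore in the fixture's axes (= this point's). It moves only up and down; 4 N of friction holds it. Push it down by its top or pinch it across y. It starts well above the level it has to take.
- marker (a joint): Height of the marker: m above its lowest place; tab top at 0.120 m + this value above the bench.
- tape: Bystander: roll of paper tape lying flat, 90 mm in diameter, 25 mm high; origin at the centre of its underside.
- can: Bystander: closed grey can, 60 mm in diameter, 150 mm high, standing; origin at the centre of its underside.
- socket: Bystander: steel wrench socket, 28 mm in diameter, 50 mm high, standing; origin at the centre of its underside.
- wrench: Bystander: spanner 190 mm long lying flat; origin at the underside of its middle.

How it is judged (in metres and radians):
On the way, in this order (a step that is already met when the one before it is completed fails the run):
1. the rod stands in the bore, its tip past the mouth by 12 mm (horizontal distance between rod_tip and bore_mouth below 0.004 m and z of rod_tip in the frame of bore_mouth below -0.012 m and angle between rod_tip's own z axis and vertical below 0.1 rad), for 0.05 s.
2. the rod has bottomed on the piston (within 1.5 mm) (horizontal distance between rod_tip and bore_mouth below 0.004 m and z of rod_tip in the frame of bore_mouth below -0.02 m and angle between rod_tip's own z axis and vertical below 0.1 rad and z of rod_tip in the frame of piston below 0.0015 m), for 0.2 s.
At the end, for the whole second after the job is handed in: The rod stands released in the bore, upright (within 0.1 rad), its tip on the piston within 1.5 mm; the top of the marker's tab is level with the top of the rod within 3 mm; rod and marker are at rest (all of step 2 and z of rod_top in the frame of marker_top between -0.003 and 0.003 m and linear speed of rod below 0.01 m/s and velocity of joint marker between -0.005 and 0.005 m/s); the robot touches nothing.
It fails at once if the rod presses on the piston with more than 40 N (contact force between rod and piston above 40 N).
It fails at once if a bystander is moved by more than 25 mm (distance of any of tape, can, socket, wrench from where it was at the start of the episode above 0.025 m).
It also fails if it takes over 62 s, if anything falls off the work surface, if the arm or the gripper's body presses on something with over 40 N, if the wrist force passes 120 N, or if a joint passes its speed limit or range.

## Robot

A 7-joint arm with a two-finger parallel gripper is mounted at the origin on the work surface. World frame = base frame: x ahead of the robot, y to its left, z up, the work surface at z = 0. Lengths are in mm, angles in rad, forces in N, time in s.
With the tool pointing down it reaches from about 425 to 800 mm from the base axis. Payload 8.3 kg.
Tool frame: the origin (TCP) lies on the centre line of the jaws, within the pads' length; the fingertips stand 22 mm ahead of it and the grasp point (between the pads) lies 3 mm ahead of it (manip.finger_overhang is the distance from the TCP to the fingertips, in mm); z points along the fingers, x is the direction in which the jaws open and shut, and the axes are right-handed (so a half turn about z gives the same grasp; the last joint's range is limited). The gripper opens to 85 mm and grips with 20 to 120 N. Pads are 22 mm wide; open, the fingers measure 114 mm over their backs; the gripper's body (76 mm by 85 mm) begins 54 mm behind the grasp point. The pads swing forward as they close: fully open they stand 13 mm farther back than shut.
Start: joints at [-1.319, 0.383, 0.016, 1.37, -0.006, 1.388, -0.046], TCP at [193.466, 594.286, 253.279] pointing down, gripper open.
Joint ranges: [-2.95, 2.95], [-0.25, 2.06], [-1.52, 1.56], [0.18, 2.33], [-1.44, 4.58], [0.02, 2.06], [-3.01, 3.01]. Speed limits (rad/s): [2.39, 2.39, 3.01, 3.01, 3.14, 3.14, 3.14].

## Interface

Orientations are given as a unit quaternion [w, x, y, z].
In Python, from station import manip gives the robot as it stands.
- The arm moves only by the tool servo_tool, never from a script. Its argument "plan" is one flat list of numbers, 5 for each row, row after row: the shift along the tool's x, y, z in cm, then the turn about the tool's z in degrees, then the finger opening in cm, from 0 to 8.54. In form: [x, y, z, turn, grip, x, y, z, turn, grip, ...]. A call has exactly 10 rows; each row shifts and turns the commanded pose from where the row before left it, along the tool's axes as they then stand; what a row does not reach is not made up. A row lasts 1/12 s, in which the tool goes at most 41.7 mm and 7.16 degrees, less where a joint would pass 70% of its speed; a pose out of reach is approached as far as the arm can. A call is refused whole if a number of a shift passes 4.17 or a number of a turn 7.16, either way. A call with a gripper value outside its range is refused whole. The fingers move at their own pace and stop on an object; "newtons" is the grip in N (left out, the last holds). Time passes only in rows, so rows that do not move let the fingers close, or fill a call up. It gives the time, the measured TCP pose, the force and the opening at its end, in the units of the state.
- manip.get_state(): the state, without advancing time (a new reading comes with each control period).
- manip.read_camera(name): name is "side" or "top"; returns a dict with "color" (384x512x3 uint8, red, green, blue), "K" (3x3 intrinsics, pixels), "dist_coeffs" ([k1, k2, p1, p2, k3] as OpenCV has them; the pictures are not rectified), "world_to_cam" (4x4, takes a point from world to camera coordinates). Camera axes: x right, y up, looking along -z (the intrinsics and any distortion apply to the point x, -y, -z); pixel columns grow to the right and rows downward; lengths in mm; the calibration is good to about 2 mm. A picture is of the moment at which its call begins. There is no depth.
- manip.sign_off(): hands the job in, once; it reports no verdict.
The state is a dict: "t": time; "qpos": joint angles; "qd": joint speeds; "joint_efforts": joint torques, N m; "position": TCP position; "orientation": TCP orientation; "force": force on the tool from outside, world axes, zero at the start; "moment": the same for the moment, N m; "grip_width": finger opening in mm.
Only numpy, scipy, OpenCV 4.12 (cv2) and the standard library are available. Lean on these libraries where they do the work, as an engineer would, in place of code of your own. Each camera call takes 0.05 s, during which the arm holds its last target.

## Working session

There is one attempt and no reset: what is moved stays moved. The work goes in short steps, Python scripts to look and compute and a tool call to move; the robot and the scene stay as the last step left them, time stands still between calls to the robot, and variables do not carry over. Pictures are saved under pics/ and viewed, and the job is handed in when it is done.

Besides the shell and the picture viewer there is one more tool, called after ">>>" as name(argument=value, ...), one argument or row to a line, values as JSON. servo_tool: Moves the arm, as the interface text tells. Its arguments: {"type":"object","properties":{"plan":{"type":"array","items":{"type":"number"}},"newtons":{"type":"number"}},"required":["plan"]}

```bash
mkdir -p pics
python3 - <<'E'
from station import manip
import cv2,numpy as np,pickle
s=manip.get_state();print(s)
d={}
for n in("side","top"):
    c=manip.read_camera(n);d[n]=c
    cv2.imwrite(f"pics/{n}0.png",c["color"][:,:,::-1]);print(n,c["K"],c["dist_coeffs"],c["world_to_cam"])
pickle.dump(d,open("c0.pkl","wb"))
E
```

```text
{'t': 0.0, 'qpos': array([-1.31891774,  0.38424956,  0.0163893 ,  1.37117434, -0.00627096,
        1.38817465, -0.04650872]), 'qd': array([-0.00024726, -0.00064461, -0.00132806,  0.00064536, -0.00121682,
        0.00022491, -0.00019128]), 'joint_efforts': array([ 1.77692077e-04, -6.27618098e+01,  8.44194554e-01, -3.71817112e+01,
        1.65123719e-02,  1.45268519e-02,  6.73601122e-06]), 'position': array([193.34449607, 593.85975937, 252.26268986]), 'orientation': array([ 6.02536374e-04,  8.09185074e-01,  5.87553027e-01, -7.70232006e-04]), 'force': array([0.33884198, 0.05381337, 0.52397262]), 'moment': array([-0.00406714, -0.03984742,  0.01222984]), 'grip_width': 85.24512866586109}
side [[423.13681474   0.         252.79979477]
 [  0.         423.13681474 188.36716599]
 [  0.           0.           1.        ]] [-0.00612033  0.          0.          0.          0.        ] [[-7.24522517e-01 -6.89142427e-01  1.22408542e-02  3.41722676e+02]
 [ 3.31098813e-01 -3.32411071e-01  8.83106141e-01 -3.01528738e+02]
 [-6.04516913e-01  6.43883216e-01  4.69013545e-01 -5.40781699e+02]
 [ 0.00000000e+00  0.00000000e+00  0.00000000e+00  1.00000000e+00]]
top [[367.49976195   0.         254.84246785]
 [  0.         367.49976195 193.58164818]
 [  0.           0.           1.        ]] [0.0295064 0.        0.        0.        0.       ] [[-1.03759023e-01 -9.94595675e-01  3.67541287e-03 -3.84360855e+01]
 [ 9.71246290e-01 -1.00525637e-01  2.15812977e-01 -5.95209203e+02]
 [-2.14277180e-01  2.59622747e-02  9.76427801e-01 -8.38998556e+02]
 [ 0.00000000e+00  0.00000000e+00  0.00000000e+00  1.00000000e+00]]
```

View pics/side0.png

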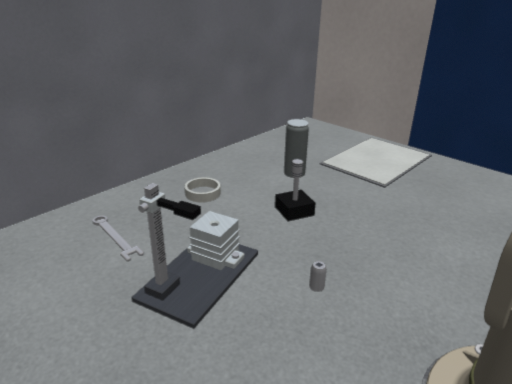

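View pics/top0.png

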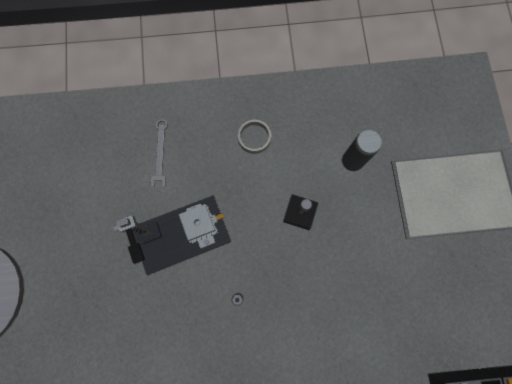

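Run:
```python
import cv2,pickle,numpy as np
d=pickle.load(open("c0.pkl","rb"))
a=d["side"]["color"][110:310,90:340,::-1];b=d["top"]["color"][180:310,105:325,::-1]
cv2.imwrite("pics/s1.png",cv2.resize(a,None,fx=3.0,fy=3.0,interpolation=cv2.INTER_CUBIC))
cv2.imwrite("pics/t1.png",cv2.resize(b,None,fx=3.6,fy=3.6,interpolation=cv2.INTER_CUBIC))
```

```text
(no output)
```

View pics/s1.png

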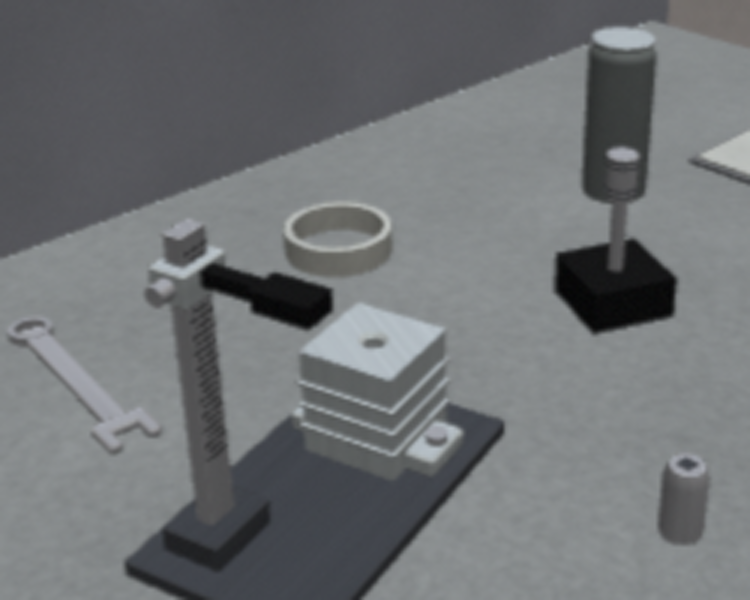

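View pics/t1.png

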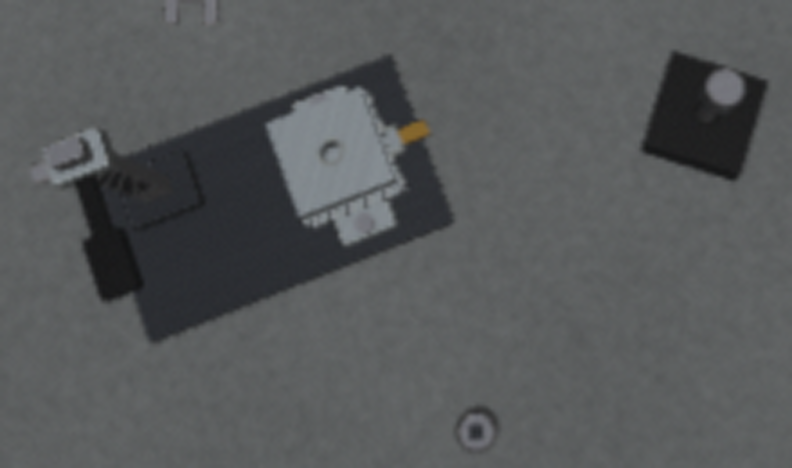

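```bash
cat > h.py <<'E'
import cv2,numpy as np
from scipy.optimize import least_squares
def ray(c,uv):
    n=cv2.undistortPoints(np.array([[uv]],float),c["K"],np.array(c["dist_coeffs"]))[0,0]
    R=c["world_to_cam"][:3,:3];t=c["world_to_cam"][:3,3]
    o=-R.T@t;d=R.T@np.array([n[0],-n[1],-1.]);return o,d/np.linalg.norm(d)
def onz(c,uv,z):
    o,d=ray(c,uv);return o+d*(z-o[2])/d[2]
def tri(c1,u1,c2,u2):
    A=[];b=[]
    rs=[ray(c1,u1),ray(c2,u2)]
    for o,d in rs:
        P=np.eye(3)-np.outer(d,d);A.append(P);b.append(P@o)
    x=np.linalg.lstsq(np.vstack(A),np.hstack(b),rcond=None)[0]
    return x,[np.linalg.norm((np.eye(3)-np.outer(d,d))@(x-o)) for o,d in rs]
def proj(c,p):
    q=c["world_to_cam"][:3,:3]@np.array(p,float)+c["world_to_cam"][:3,3]
    return cv2.projectPoints(np.array([[q[0],-q[1],-q[2]]]),np.zeros(3),np.zeros(3),c["K"],np.array(c["dist_coeffs"]))[0][0,0]
E
python3 - <<'E'
from h import *
import pickle
d=pickle.load(open("c0.pkl","rb"));S=d["side"];T=d["top"]
cs=lambda x,y:((x+.5)/3-.5+90,(y+.5)/3-.5+110)
ct=lambda x,y:((x+.5)/3.6-.5+105,(y+.5)/3.6-.5+180)
for n,u,v,z in [("rodtop",ct(725,87),cs(623,155),130),("bore",ct(331,152),cs(375,342),87),("tab",ct(113,262),cs(292,290),180),
 ]:
    print(n,tri(T,u,S,v),onz(T,u,z),onz(S,v,z))
# base plate corners z=12
P={k:onz(T,ct(*k),12) for k in[(392,56),(452,222),(152,340),(84,180)]}
print(P)
C=[onz(T,ct(*k),87) for k in[(266,125),(356,88),(398,180),(303,215)]];print(C)
g=[onz(T,ct(*k),35) for k in[(674,52),(766,82),(738,168),(645,140)]];print("rest",np.array(g),np.mean(g,0))
# dark components
for n,c in d.items():
    g=cv2.cvtColor(c["color"],cv2.COLOR_RGB2GRAY)
    m=(g<22).astype(np.uint8);k,l,st,ce=cv2.connectedComponentsWithStats(m)
    print(n,[(st[i].tolist(),ce[i].round(1).tolist()) for i in range(1,k) if st[i][4]>40])
E
```

```text
rodtop (array([ 538.34946053, -211.33168026,  128.2552841 ]), [np.float64(0.2826325132657396), np.float64(0.28263251326597544)]) [ 538.2747207  -210.88300559  130.        ] [ 535.77083111 -208.3420357   130.        ]
bore (array([529.66358636,  44.53224311,  84.80520492]), [np.float64(0.25728823449926247), np.float64(0.25728823449901794)]) [529.51591422  44.39867244  87.        ] [526.82037273  46.65569057  87.        ]
tab (array([463.2817764 , 154.41974659, 195.59773874]), [np.float64(0.025417427754116786), np.float64(0.025417427753704914)]) [464.73016702 159.22296557 180.        ] [484.82630483 138.37742998 180.        ]
{(392, 56): array([606.48978907,   6.26836228,  12.        ]), (452, 222): array([482.9881807 , -26.21509921,  12.        ]), (152, 340): array([424.21748994, 185.91351811,  12.        ]), (84, 180): array([539.58155139, 229.10425704,  12.        ])}
[array([551.76763189,  85.5250344 ,  87.        ]), array([570.34266513,  25.03081502,  87.        ]), array([506.65898633,   2.32493335,  87.        ]), array([490.42853098,  65.20944067,  87.        ])]
rest [[ 583.65369298 -194.06344069   35.        ]
 [ 555.58207533 -255.6355686    35.        ]
 [ 497.44748688 -227.81124301   35.        ]
 [ 523.49083553 -166.10827647   35.        ]] [ 540.04352268 -210.90463219   35.        ]
side [([276, 192, 38, 28, 575], [294.5, 207.7]), ([158, 200, 42, 19, 301], [180.5, 209.2])]
top [([430, 367, 82, 17, 717], [471.1, 374.8]), ([482, 381, 18, 3, 42], [491.5, 382.3])]
```

>>> servo_tool(
  plan=[0,0,-2.5,-6,6,0,0,-2.5,-6,6,0,0,-2.5,-6,6,0,0,-1.5,0,6,0,0,0,0,6,0,0,0,0,6,0,0,0,0,6,0,0,0,0,6,0,0,0,0,6,0,0,0,0,6],
  newtons=60,
)

```text
t: 0.93
position: [193.4, 594.0, 342.3]
orientation: [0.0, 0.707, 0.707, -0.001]
force: [0.3, 0.2, -0.4]
grip_width: 60.0
```

Run:
```python
from h import *
import pickle
d=pickle.load(open("c0.pkl","rb"));S=d["side"];T=d["top"]
print("can",onz(T,(368,138),150),onz(S,(298,123.5),150))
```

```text
can [ 672.5971233  -369.34236842  150.        ] [ 656.53196376 -362.34754206  150.        ]
```

>>> servo_tool(
  plan=[-1.7,2.6,0,0,6,-1.7,2.6,0,0,6,-1.7,2.6,0,0,6,-1.7,2.6,0,0,6,-1.7,2.6,0,0,6,-1.7,2.6,0,0,6,-1.7,2.6,0,0,6,-1.7,2.6,0,0,6,-1.7,2.6,0,0,6,-1.7,2.6,0,0,6],
)

```text
t: 1.77
position: [454.4, 423.0, 343.0]
orientation: [-0.0, 0.707, 0.707, -0.0]
force: [-0.1, 0.4, 0.4]
grip_width: 60.0
```

>>> servo_tool(
  plan=[-3,1,0,0,6,-3,1,0,0,6,-3,1,0,0,6,-3,1,0,0,6,-3,1,0,0,6,-3,1,0,0,6,-3,1,0,0,6,-3,1,0,0,6,-3,1,0,0,6,-3,1,0,0,6],
)

```text
t: 2.6
position: [553.3, 122.5, 343.1]
orientation: [-0.0, 0.707, 0.707, -0.0]
force: [0.6, 0.9, 0.1]
grip_width: 60.1
```

>>> servo_tool(
  plan=[-3,0,0,0,6,-3,0,0,0,6,-3,0,0,0,6,-3,0,0,0,6,-3,0,0,0,6,-3,0,0,0,6,-3,0,0,0,6,-3,0,0,0,6,0,0,0,0,6,0,0,0,0,6],
)

```text
t: 3.43
position: [552.5, -118.4, 343.1]
orientation: [0.0, 0.709, 0.705, -0.0]
force: [0.3, 0.9, 0.5]
grip_width: 60.1
```

>>> servo_tool(
  plan=[-3.05,-0.5,0,0,6,-3.05,-0.5,0,0,6,-3.05,-0.5,0,0,6,0,0,2.8,0,6,0,0,2.8,0,6,0,0,2.8,0,6,0,0,2.8,0,6,0,0,2.8,0,6,0,0,0,0,6,0,0,0,0,6],
)

```text
t: 4.27
position: [537.6, -205.8, 202.3]
orientation: [-0.002, 0.707, 0.707, -0.001]
force: [-0.3, -0.0, 0.3]
grip_width: 59.7
```

```bash
cat > snap.py <<'E'
from station import manip
import cv2,sys,pickle
n=sys.argv[1];d={}
print(manip.get_state()["position"],manip.get_state()["force"])
for k in("side","top"):
    d[k]=manip.read_camera(k)
pickle.dump(d,open(f"c{n}.pkl","wb"))
b=[int(v) for v in sys.argv[2:]]
out=[]
for k,(x0,y0,x1,y1) in zip(("side","top"),(b[:4],b[4:])):
    im=d[k]["color"][y0:y1,x0:x1,::-1];out.append(cv2.resize(im,(400,int(400*(y1-y0)/(x1-x0))),interpolation=cv2.INTER_CUBIC))
h=max(o.shape[0] for o in out)
import numpy as np
cv2.imwrite(f"pics/p{n}.png",np.hstack([cv2.copyMakeBorder(o,0,h-o.shape[0],0,0,0) for o in out]))
E
python3 snap.py 1 240 60 360 240 240 120 380 260
```

```text
[ 537.56751536 -205.78227009  202.33645823] [-0.33587715 -0.04187415  0.30533052]
```

View pics/p1.png

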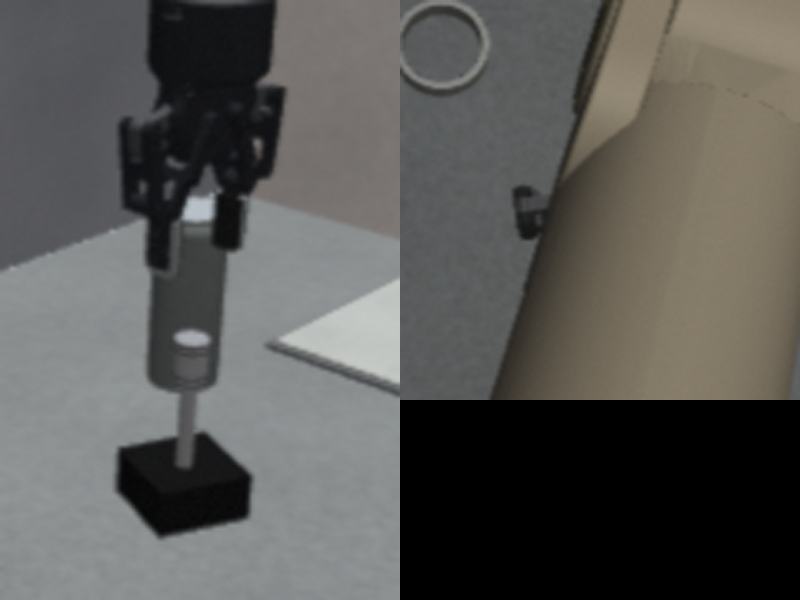

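>>> servo_tool(
  plan=[-0.4,0,0.7,0,6,0,0,1.6,0,6,0,0,1.6,0,6,0,0,1.6,0,6,0,0,1.6,0,6,0,0,1.6,0,6,0,0,0,0,6,0,0,0,0,6,0,0,0,0,6,0,0,0,0,6],
)

```text
t: 5.2
position: [538.9, -211.9, 118.0]
orientation: [0.001, 0.707, 0.707, 0.001]
force: [-0.3, -0.2, -0.1]
grip_width: 60.0
```

```bash
python3 snap.py 2 240 60 360 240 240 120 380 260
```

```text
[ 538.91469002 -211.93259142  117.95100533] [-0.2611204  -0.15912086 -0.10013705]
```

View pics/p2.png

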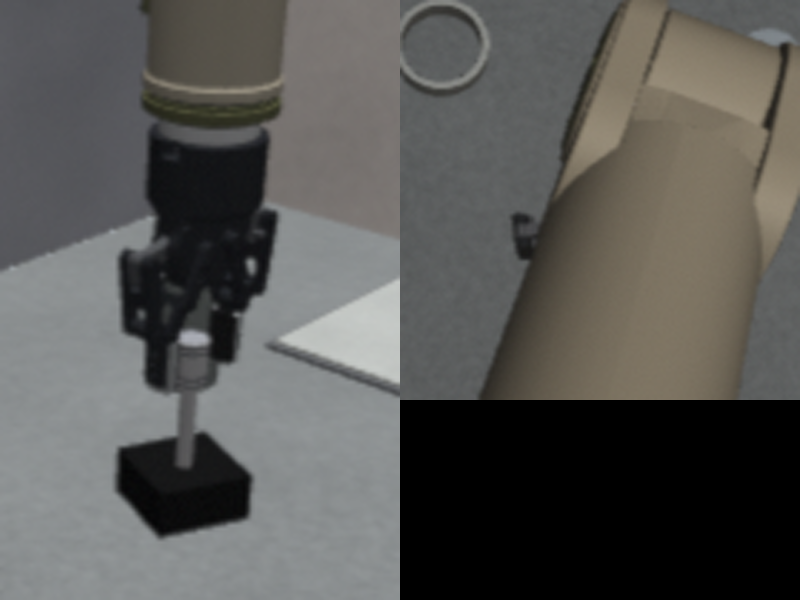

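>>> servo_tool(
  plan=[0,0,0.2,0,6,0,0,0,0,4,0,0,0,0,2,0,0,0,0,1.5,0,0,0,0,1.5,0,0,0,0,1.5,0,0,0,0,1.5,0,0,0,0,1.5,0,0,0,0,1.5,0,0,0,0,1.5],
  newtons=60,
)

```text
t: 6.13
position: [538.1, -211.2, 114.4]
orientation: [-0.0, 0.707, 0.707, 0.0]
force: [-1.0, 2.5, 4.5]
grip_width: 21.3
```

>>> servo_tool(
  plan=[0,0,-0.5,0,1.5,0,0,-1,0,1.5,0,0,-1,0,1.5,0,0,-1.5,0,1.5,0,0,-1.5,0,1.5,0,0,-1.5,0,1.5,0,0,-1.5,0,1.5,0,0,-1.5,0,1.5,0,0,-1,0,1.5,0,0,0,0,1.5],
)

```text
t: 6.97
position: [539.0, -212.3, 227.4]
orientation: [0.002, 0.707, 0.707, 0.001]
force: [0.9, -0.2, -2.1]
grip_width: 21.5
```

```bash
python3 snap.py 3 240 60 360 240 240 120 380 260
```

```text
[ 538.99858139 -212.3021218   227.42777246] [ 0.90863334 -0.1738732  -2.07746326]
```

View pics/p3.png

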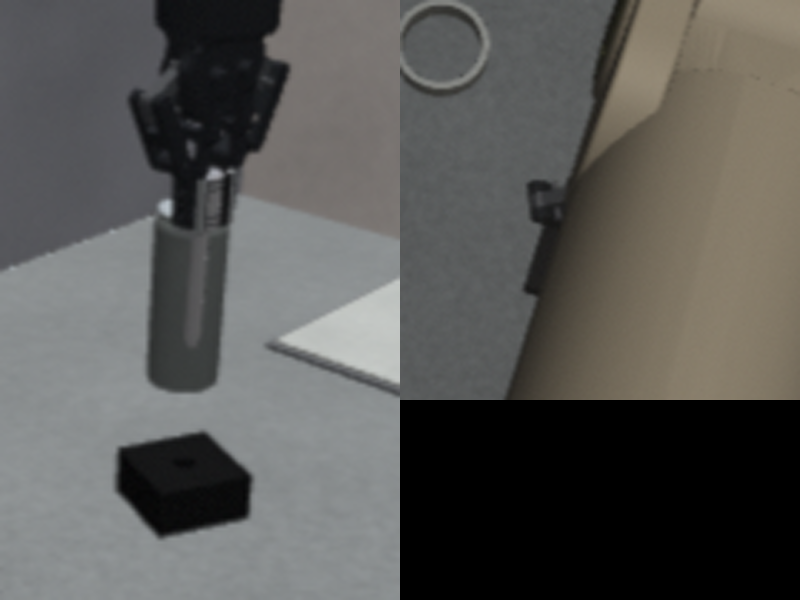

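Run:
```python
from h import *
import pickle
d=pickle.load(open("c0.pkl","rb"))
for k,(x,y) in(("top",(196.6,222)),("side",(214.7,223.7))):
    c=d[k];g=cv2.cvtColor(c["color"],cv2.COLOR_RGB2GRAY).astype(int)
    x0,y0=int(x)-6,int(y)-6;w=g[y0:y0+13,x0:x0+13];print(k);print(w)
    bg=np.median(w);wt=np.clip(bg-12-w,0,None).astype(float)
    yy,xx=np.mgrid[:13,:13];r=(xx-6)**2+(yy-6)**2<26;wt=wt*r;u=(x0+(wt*xx).sum()/wt.sum(),y0+(wt*yy).sum()/wt.sum());print(u,onz(c,u,87),onz(c,u,85))
```

```text
top
[[136 136 135 135 134 135 137 135 133 135 134 134 136]
 [137 135 134 134 135 136 135 133 135 134 133 134 136]
 [136 136 136 133 135 133 130 127 128 132 132 135 136]
 [137 136 135 133 131 111  93  85  99 121 129 135 136]
 [136 135 135 130 111  76  65  73  92 114 126 135 135]
 [136 135 133 121  88  79 107 119 124 126 127 135 136]
 [136 136 132 117  85  98 124 133 133 127 129 134 135]
 [135 134 134 126  96 114 132 135 134 125 130 135 133]
 [135 134 134 132 116 115 128 130 126 126 133 134 133]
 [136 133 134 136 129 124 125 124 125 132 135 135 135]
 [135 135 135 137 133 132 132 132 131 134 136 134 134]
 [135 134 136 136 133 134 134 133 132 135 137 135 135]
 [135 135 138 136 133 134 134 133 134 136 135 135 136]]
(np.float64(195.68101761252447), np.float64(220.5499021526419)) [532.84225001  46.29470032  87.        ] [533.16406966  46.57948696  85.        ]
side
[[187 185 186 186 185 184 184 188 189 186 185 186 188]
 [190 186 185 187 187 185 184 185 189 189 186 185 186]
 [189 189 186 186 186 186 185 183 185 188 188 186 185]
 [187 189 188 185 186 186 185 182 181 183 188 187 185]
 [185 186 188 184 183 184 180 176 172 172 178 186 187]
 [185 182 183 178 172 171 160 153 156 160 163 177 186]
 [186 179 174 152 124 113 109 107 114 131 151 171 186]
 [187 180 163 128 105 103 101 100  99 113 150 175 184]
 [187 184 175 145 122 120 120 122 123 141 171 183 183]
 [188 187 185 180 170 166 168 176 179 182 185 186 184]
 [189 188 187 186 184 183 186 189 187 186 187 187 186]
 [189 189 187 187 186 186 186 189 190 186 185 187 186]
 [188 189 188 187 186 186 185 186 189 188 186 186 187]]
(np.float64(214.33720030935808), np.float64(223.8507347254447)) [526.78500375  47.508613    87.        ] [529.1467314  45.4749188  85.       ]
```

>>> servo_tool(
  plan=[2.7,-0.1,0,0,1.5,2.7,-0.1,0,0,1.5,2.7,-0.1,0,0,1.5,2.7,-0.1,0,0,1.5,2.7,-0.1,0,0,1.5,2.7,-0.1,0,0,1.5,2.7,-0.1,0,0,1.5,2.7,-0.1,0,0,1.5,2.7,-0.1,0,0,1.5,1.0,0,0,0,1.5],
)

```text
t: 7.9
position: [528.1, 46.5, 222.9]
orientation: [-0.001, 0.705, 0.709, -0.0]
force: [-0.2, 0.7, -2.6]
grip_width: 22.1
```

>>> servo_tool(
  plan=[0,0,0.0,0,1.5,0,0,0,0,1.5,0,0,0,0,1.5,0,0,0,0,1.5,0,0,0,0,1.5,0,0,0,0,1.5,0,0,0,0,1.5,0,0,0,0,1.5,0,0,0,0,1.5,0,0,0,0,1.5],
)

```text
t: 8.73
position: [529.1, 41.5, 224.3]
orientation: [-0.0, 0.707, 0.707, -0.0]
force: [-0.9, 0.3, -1.5]
grip_width: 21.6
```

```bash
python3 snap.py 4 140 100 280 310 100 150 280 300
```

```text
[529.13288351  41.54905993 224.31823321] [-0.92987888  0.34258422 -1.52816351]
```

View pics/p4.png

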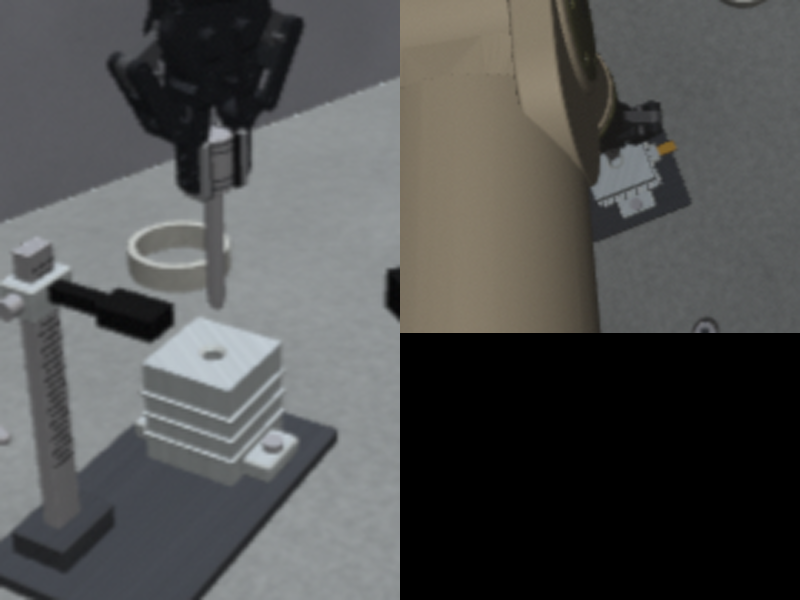

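>>> servo_tool(
  plan=[0.27,0,0.5,0,1.5,0,0,0.5,0,1.5,0,0,0.5,0,1.5,0,0,0.5,0,1.5,0,0,0.5,0,1.5,0,0,0.3,0,1.5,0,0,0,0,1.5,0,0,0,0,1.5,0,0,0,0,1.5,0,0,0,0,1.5],
)

```text
t: 9.67
position: [529.3, 44.3, 196.6]
orientation: [0.0, 0.707, 0.707, 0.0]
force: [-0.2, -0.6, -0.7]
grip_width: 21.6
```

```bash
python3 snap.py 5 170 170 250 290 170 190 250 250
python3 - <<'E'
from h import *
import pickle
from station import manip
c=pickle.load(open("c5.pkl","rb"))["side"];p=manip.get_state()["position"]
g=cv2.cvtColor(c["color"],cv2.COLOR_RGB2GRAY);print(g[190:228,206:224])
for z in(87,): 
  print(onz(c,(214.4,223.7),87)+[2.3,-2.9,0])
E
```

```text
[529.34690748  44.25432215 196.59703917] [-0.17632906 -0.61249159 -0.70859204]
[[145 145 148 150 126  96  86  90  93  94  93  99 103 102 114 136 142 146]
 [153 157 165 171 144 104  88  89  93  93  92  95 101 102 115 137 145 146]
 [178 186 187 179 142  99  87  89  91  93  92  96 101 102 116 138 147 148]
 [162 154 138 126 110  91  87  89  91  93  91  95  99 101 116 139 148 148]
 [118 118 117 115 105  90  86  89  92  93  91  90  98 103 124 141 145 148]
 [112 113 113 113 105  91  87  89  91  93  91  90  99 111 135 144 145 147]
 [112 113 113 113 104  89  88  89  90  93  91  92 106 122 139 144 145 147]
 [112 112 113 113 103  88  86  89  91  93  92  99 119 139 145 146 147 146]
 [110 110 112 111 101  88  87  89  91  93  93 107 135 146 148 148 148 148]
 [109 110 111 110 103  89  86  88  91  93  93 109 139 150 150 150 150 150]
 [109 112 112 113 110  93  87  88  91  93  93 109 139 150 150 150 151 152]
 [115 119 123 126 122  99  87  88  91  92  92 109 137 148 149 148 150 151]
 [134 140 143 144 141 109  88  88  91  93  93 109 138 148 149 149 150 151]
 [146 147 146 146 142 110  88  88  90  93  93 
[... 1170 characters left out ...]
9 196 191 150 104  89  89  97 150 187 195 195 197 198 198]
 [196 196 197 200 199 192 163 119  93  92 105 166 195 197 195 196 197 199]
 [196 196 195 196 198 194 186 153 122 119 134 167 186 196 197 194 195 197]
 [196 197 195 191 192 188 181 176 161 154 160 167 172 186 197 197 195 195]
 [198 196 195 189 183 160 131 119 115 113 120 138 160 181 195 199 196 195]
 [198 197 196 189 172 136 111 108 107 106 105 120 158 184 195 199 199 195]
 [199 199 197 195 184 152 129 126 126 128 130 149 180 192 193 196 199 198]
 [198 199 198 197 195 191 179 175 178 186 189 193 195 195 194 194 196 199]
 [196 198 199 197 197 196 194 193 196 199 197 196 196 197 196 194 195 198]]
[529.38779978  44.18090639  87.        ]
```

View pics/p5.png

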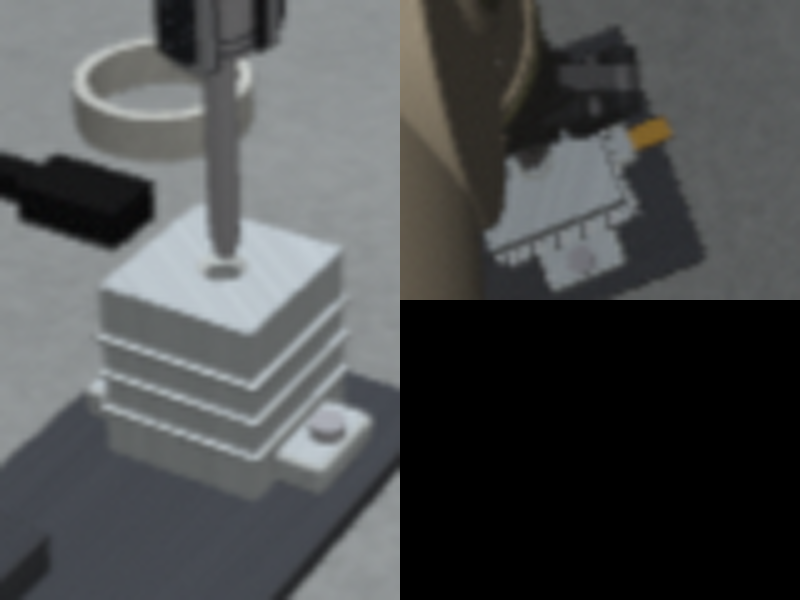

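Run:
```python
from h import *
import pickle
c=pickle.load(open("c5.pkl","rb"))["side"]
for v in(219,219.8,220.5): print(onz(c,(214.7,v),92.2)+[2.3,-2.9,0])
# shank centreline at upper row 190..: col ~ 206+ (4.3+? )/2
print(proj(c,np.array([529.3,44.3,92.2])-[2.3,-2.9,0]),proj(c,np.array([529.3,44.3,150])-[2.3,-2.9,0]))
g=cv2.cvtColor(c["color"],cv2.COLOR_RGB2GRAY).astype(int)
for r in (194,196,204,206,208,210,212): 
  w=g[r,200:228];print(r,[206-6+i for i in range(28) if w[i]<=110][0:1],[206-6+i for i in range(28) if w[i]<=110][-1:])
```

```text
[534.95402537  38.23065297  92.2       ]
[532.8627544   40.10645253  92.2       ]
[531.0435509   41.73822015  92.2       ]
[214.29860379 221.37987362] [213.31605454 194.09157933]
194 [210] [219]
196 [200] [218]
204 [211] [217]
206 [200] [217]
208 [200] [217]
210 [200] [217]
212 [200] [217]
```

>>> servo_tool(
  plan=[0,0,0.1,0,1.5,0,0,0.1,0,1.5,0,0,0.1,0,1.5,0,0,0.1,0,1.5,0,0,0.1,0,1.5,0,0,0.1,0,1.5,0,0,0.1,0,1.5,0,0,0.1,0,1.5,0,0,0,0,1.5,0,0,0,0,1.5],
)

```text
t: 10.6
position: [529.1, 44.3, 188.2]
orientation: [-0.0, 0.707, 0.707, -0.0]
force: [0.6, -0.2, -1.6]
grip_width: 21.9
```

```bash
python3 snap.py 6 170 170 250 290 170 190 250 250
```

```text
[529.10007948  44.26886239 188.21440567] [ 0.63205186 -0.19100353 -1.61750875]
```

View pics/p6.png

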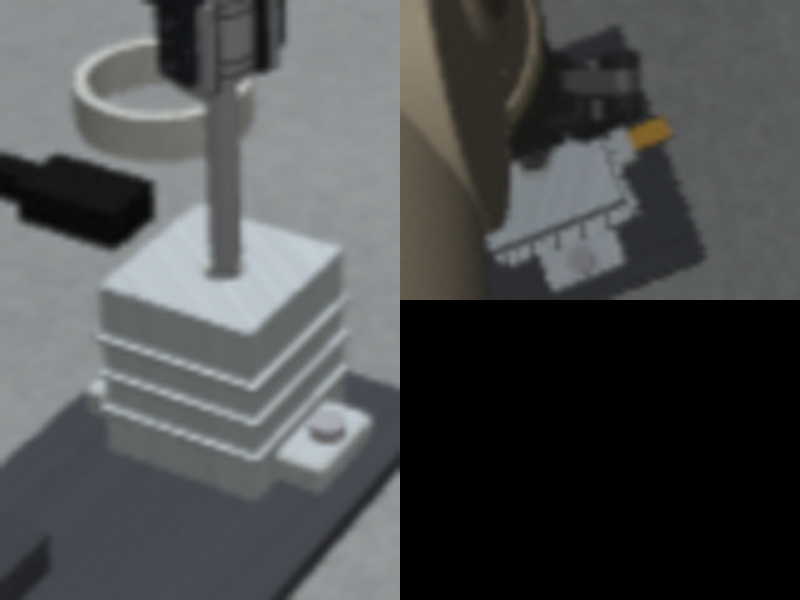

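>>> servo_tool(
  plan=[0.07,0.07,0.1,0,1.5,0,0,0.1,0,1.5,0,0,0.1,0,1.5,0,0,0.1,0,1.5,0,0,0.1,0,1.5,0,0,0.1,0,1.5,0,0,0.1,0,1.5,0,0,0,0,1.5,0,0,0,0,1.5,0,0,0,0,1.5],
)

```text
t: 11.53
position: [529.8, 45.0, 181.2]
orientation: [-0.0, 0.707, 0.707, -0.0]
force: [-0.8, -0.4, -2.2]
grip_width: 21.8
```

```bash
python3 snap.py 7 190 195 240 235 170 190 250 250
```

```text
[529.78765607  45.01299954 181.23719801] [-0.84402256 -0.44281599 -2.23175768]
```

View pics/p7.png

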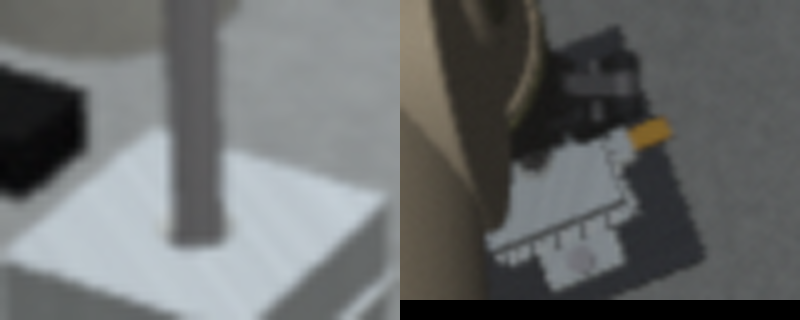

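>>> servo_tool(
  plan=[0,0,0.1,0,1.5,0,0,0.1,0,1.5,0,0,0.1,0,1.5,0,0,0.1,0,1.5,0,0,0.1,0,1.5,0,0,0.1,0,1.5,0,0,0.1,0,1.5,0,0,0,0,1.5,0,0,0,0,1.5,0,0,0,0,1.5],
)

```text
t: 12.47
position: [529.8, 45.1, 174.2]
orientation: [-0.0, 0.707, 0.707, -0.0]
force: [0.4, 1.3, -2.6]
grip_width: 21.2
```

>>> servo_tool(
  plan=[0,0,0.1,0,1.5,0,0,0.1,0,1.5,0,0,0.1,0,1.5,0,0,0.1,0,1.5,0,0,0.1,0,1.5,0,0,0.1,0,1.5,0,0,0.1,0,1.5,0,0,0.1,0,1.5,0,0,0,0,1.5,0,0,0,0,1.5],
)

```text
t: 13.3
position: [530.1, 45.1, 166.6]
orientation: [0.0, 0.707, 0.707, 0.0]
force: [-1.2, 1.8, 5.1]
grip_width: 22.0
```

>>> servo_tool(
  plan=[0,0,0,0,1.5,0,0,0.05,0,1.5,0,0,0.05,0,1.5,0,0,0.05,0,1.5,0,0,0.05,0,1.5,0,0,0.05,0,1.5,0,0,0.05,0,1.5,0,0,0.05,0,1.5,0,0,0,0,1.5,0,0,0,0,1.5],
  newtons=20,
)

```text
t: 14.13
position: [530.2, 45.1, 163.3]
orientation: [0.0, 0.707, 0.707, 0.0]
force: [-1.6, 1.6, 6.7]
grip_width: 21.6
```

>>> servo_tool(
  plan=[0,0,0.04,0,1.5,0,0,0.04,0,1.5,0,0,0.04,0,1.5,0,0,0.04,0,1.5,0,0,0.04,0,1.5,0,0,0.04,0,1.5,0,0,0.04,0,1.5,0,0,0.04,0,1.5,0,0,0,0,1.5,0,0,0,0,1.5],
)

```text
t: 14.97
position: [530.2, 45.2, 160.2]
orientation: [0.0, 0.707, 0.707, 0.0]
force: [-2.7, 2.2, 7.3]
grip_width: 21.7
```

>>> servo_tool(
  plan=[0.03,-0.05,0.04,0,1.5,0,0,0.04,0,1.5,0,0,0.04,0,1.5,0,0,0.04,0,1.5,0,0,0.04,0,1.5,0,0,0.04,0,1.5,0,0,0.04,0,1.5,0,0,0.04,0,1.5,0,0,0,0,1.5,0,0,0,0,1.5],
)

```text
t: 15.8
position: [530.2, 45.2, 157.7]
orientation: [0.001, 0.707, 0.707, 0.001]
force: [-1.7, 1.3, 12.6]
grip_width: 21.4
```

>>> servo_tool(
  plan=[0,0,0.04,0,1.5,0,0,0.04,0,1.5,0,0,0.04,0,1.5,0,0,0.04,0,1.5,0,0,0.04,0,1.5,0,0,0.04,0,1.5,0,0,0.04,0,1.5,0,0,0,0,1.5,0,0,0,0,1.5,0,0,0,0,1.5],
)

```text
t: 16.63
position: [531.1, 45.3, 157.3]
orientation: [0.001, 0.707, 0.707, 0.002]
force: [-8.2, 0.3, 29.6]
grip_width: 22.0
```

>>> servo_tool(
  plan=[0,-0.05,-0.1,0,1.5,0,0,-0.1,0,1.5,0,0,0,0,1.5,0,0,0,0,1.5,0,0,0,0,1.5,0,0,0,0,1.5,0,0,0,0,1.5,0,0,0,0,1.5,0,0,0,0,1.5,0,0,0,0,1.5],
)

```text
t: 17.47
position: [530.2, 45.2, 157.5]
orientation: [0.001, 0.707, 0.707, 0.001]
force: [-2.4, 0.8, 14.9]
grip_width: 21.7
```

```bash
python3 snap.py 8 170 150 250 240 170 190 250 250
```

```text
[530.16516462  45.22630913 157.54042424] [-2.42323657  0.84815155 14.91339679]
```

View pics/p8.png

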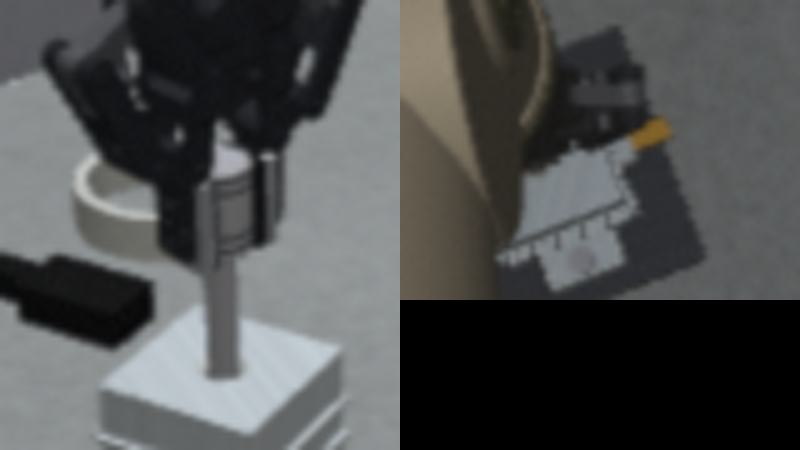

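>>> servo_tool(
  plan=[0,0,-0.1,0,1.5,0,0,0,0,1.5,0,0,0,0,2.6,0,0,0,0,3.5,0,0,0,0,5,0,0,0,0,5,0,0,0,0,5,0,0,0,0,5,0,0,0,0,5,0,0,0,0,5],
)

```text
t: 18.4
position: [528.8, 45.3, 156.5]
orientation: [-0.0, 0.707, 0.707, -0.0]
force: [0.5, -0.3, -0.6]
grip_width: 50.1
```

```bash
python3 snap.py 9 170 150 250 240 170 190 250 250
```

```text
[528.79429545  45.25410601 156.50344658] [ 0.52738709 -0.33105148 -0.63848948]
```

View pics/p9.png

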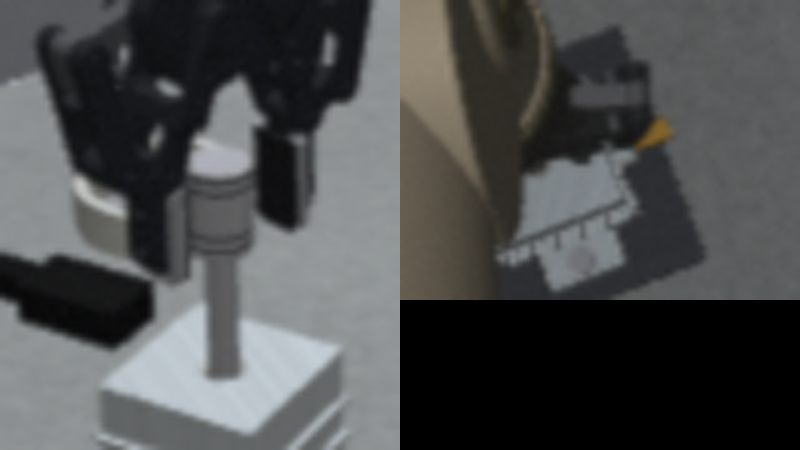

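>>> servo_tool(
  plan=[0,0,-0.5,0,5,0,0,-1,0,5,0,0,-1.5,0,5,0,0,-1.5,0,5,0,0,-1.5,0,5,0,0,-1,0,5,0,0,0,0,0,0,0,0,0,0,0,0,0,0,0,0,0,0,0,0],
)

```text
t: 19.33
position: [528.3, 45.3, 225.6]
orientation: [-0.0, 0.707, 0.707, -0.001]
force: [-0.1, 0.2, 0.1]
grip_width: 1.8
```

```bash
python3 snap.py 10 170 120 250 240 170 190 250 250
```

```text
[528.30446392  45.27120199 225.58818197] [-0.05717571  0.16073395  0.081909  ]
```

View pics/p10.png

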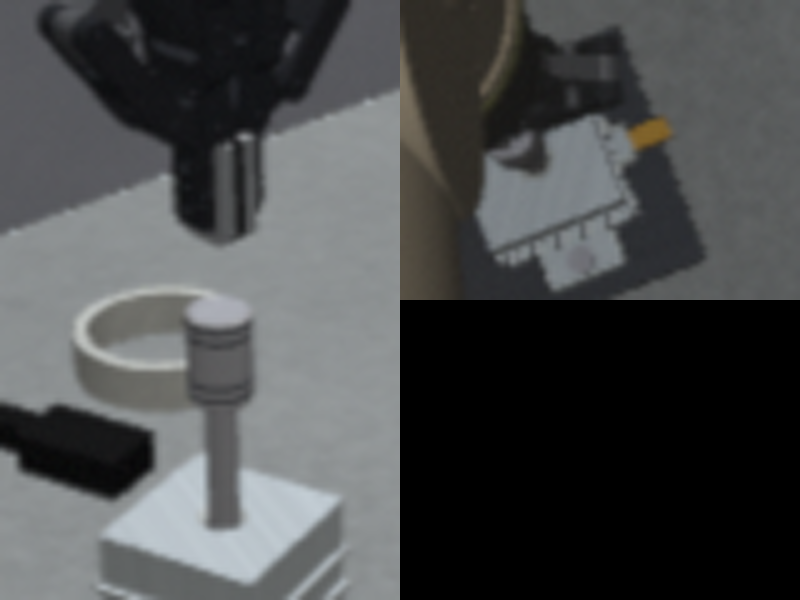

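>>> servo_tool(
  plan=[0,0.15,0.5,0,0,0,0,0.5,0,0,0,0,0.5,0,0,0,0,0.5,0,0,0,0,0.3,0,0,0,0,0.2,0,0,0,0,0.1,0,0,0,0,0,0,0,0,0,0,0,0,0,0,0,0,0],
)

```text
t: 20.27
position: [530.5, 45.3, 200.9]
orientation: [0.0, 0.707, 0.707, 0.0]
force: [0.9, 0.8, 0.2]
grip_width: -0.2
```

>>> servo_tool(
  plan=[0,0,0.04,0,0,0,0,0.04,0,0,0,0,0.04,0,0,0,0,0.04,0,0,0,0,0.04,0,0,0,0,0.04,0,0,0,0,0.04,0,0,0,0,0.02,0,0,0,0,0,0,0,0,0,0,0,0],
)

```text
t: 21.1
position: [530.3, 45.3, 197.6]
orientation: [-0.0, 0.707, 0.707, -0.0]
force: [-0.5, 0.6, 0.2]
grip_width: 0.3
```

>>> servo_tool(
  plan=[0,0,0.04,0,0,0,0,0.04,0,0,0,0,0.04,0,0,0,0,0.04,0,0,0,0,0.04,0,0,0,0,0.04,0,0,0,0,0,0,0,0,0,0,0,0,0,0,0,0,0,0,0,0,0,0],
)

```text
t: 21.93
position: [530.5, 45.3, 195.4]
orientation: [0.0, 0.707, 0.707, 0.0]
force: [-0.5, 0.0, 4.2]
grip_width: 0.0
```

>>> servo_tool(
  plan=[0,0,0.04,0,0,0,0,0.04,0,0,0,0,0.04,0,0,0,0,0.04,0,0,0,0,0,0,0,0,0,0,0,0,0,0,0,0,0,0,0,0,0,0,0,0,0,0,0,0,0,0,0,0],
)

```text
t: 22.77
position: [531.4, 45.4, 195.3]
orientation: [0.001, 0.707, 0.707, 0.001]
force: [-0.6, 0.5, 11.8]
grip_width: -0.3
```

>>> servo_tool(
  plan=[0,0,0.02,0,0,0,0,0.02,0,0,0,0,0,0,0,0,0,0,0,0,0,0,0,0,0,0,0,0,0,0,0,0,0,0,0,0,0,0,0,0,0,0,0,0,0,0,0,0,0,0],
)

```text
t: 23.6
position: [531.6, 45.5, 195.3]
orientation: [0.001, 0.707, 0.707, 0.002]
force: [-0.2, -0.8, 14.4]
grip_width: 0.3
```

>>> servo_tool(
  plan=[0,0,-1,0,0,0,0,-2,0,0,0,0,-2,0,0,0,0,-1.5,0,0,2,-1.3,0,0,0,3,-1.8,0,0,0,3,-1.8,0,0,0,2,-1.3,0,0,0,1,-0.6,0,0,0,0,0,0,0,0],
)

```text
t: 24.43
position: [460.5, 158.4, 258.1]
orientation: [-0.001, 0.705, 0.709, -0.0]
force: [-0.3, 0.1, -0.2]
grip_width: -0.3
```

```bash
python3 snap.py 11 130 130 250 310 100 180 250 280
```

```text
[460.54336132 158.42905272 258.11172183] [-0.30756484  0.11545375 -0.21925844]
```

View pics/p11.png

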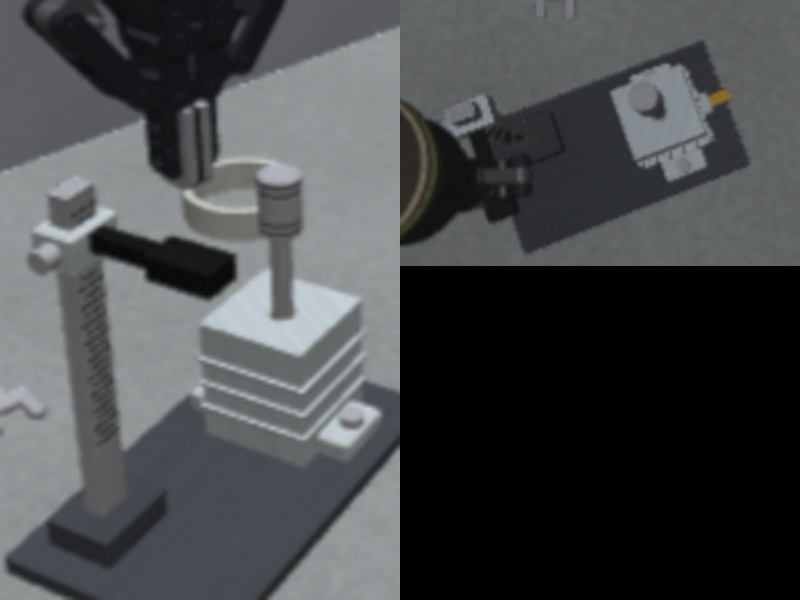

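>>> servo_tool(
  plan=[0,0,0,0,0,0,0,0.8,0,0,0,0,0.8,0,0,0,0,0.8,0,0,0,0,0.6,0,0,0,0,0.4,0,0,0,0,0.2,0,0,0,0,0.1,0,0,0,0,0,0,0,0,0,0,0,0],
)

```text
t: 25.37
position: [462.6, 155.4, 221.5]
orientation: [0.0, 0.707, 0.707, 0.0]
force: [-0.3, -0.6, -0.7]
grip_width: -0.1
```

```bash
python3 snap.py 12 130 130 250 310 100 180 250 280
```

```text
[462.58152085 155.40820257 221.47201863] [-0.26184154 -0.62467764 -0.71902295]
```

View pics/p12.png

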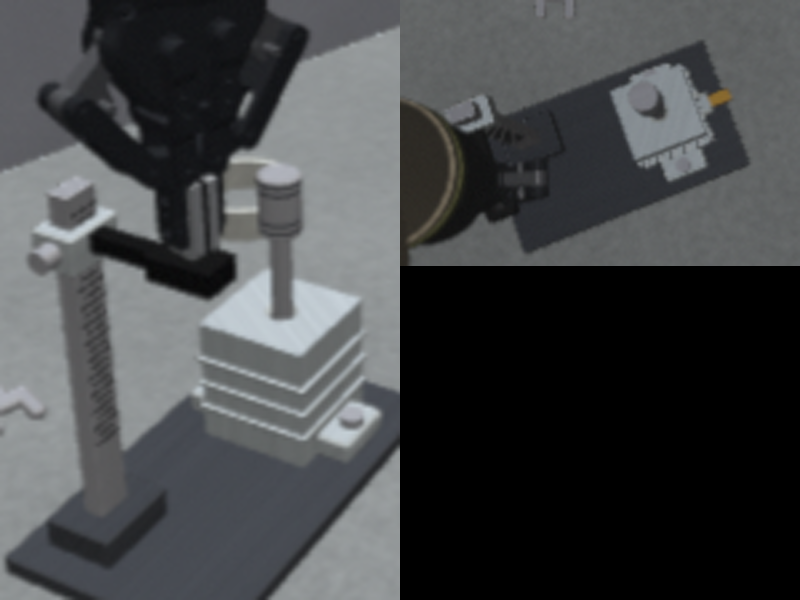

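>>> servo_tool(
  plan=[0,0,0.3,0,0,0,0,0.3,0,0,0,0,0.3,0,0,0,0,0.3,0,0,0,0,0.3,0,0,0,0,0.3,0,0,0,0,0.3,0,0,0,0,0.2,0,0,0,0,0.1,0,0,0,0,0,0,0],
)

```text
t: 26.3
position: [462.2, 155.3, 196.8]
orientation: [-0.0, 0.707, 0.707, -0.0]
force: [1.0, 0.7, 1.2]
grip_width: 0.2
```

>>> servo_tool(
  plan=[0,0,0,0,0,0,0,0,0,0,0,0,0,0,0,0,0,0,0,0,0,0,0,0,0,0,0,0,0,0,0,0,0,0,0,0,0,0,0,0,0,0,0,0,0,0,0,0,0,0],
)

```text
t: 27.13
position: [462.4, 155.3, 197.1]
orientation: [-0.0, 0.707, 0.707, -0.0]
force: [-0.0, -0.1, 0.5]
grip_width: 0.1
```

>>> servo_tool(
  plan=[0,0,0,0,0,0,0,0,0,0,0,0,0.02,0,0,0,0,0.02,0,0,0,0,0.02,0,0,0,0,0.02,0,0,0,0,0.02,0,0,0,0,0.02,0,0,0,0,0.02,0,0,0,0,0.02,0,0],
)

```text
t: 27.97
position: [462.4, 155.4, 195.6]
orientation: [0.0, 0.707, 0.707, 0.0]
force: [-2.2, 0.2, 3.3]
grip_width: -0.1
```

```bash
python3 snap.py 13 130 130 250 310 100 180 250 280
```

```text
[462.42893045 155.36498709 195.64879416] [-2.16628582  0.15451906  3.33398161]
```

View pics/p13.png

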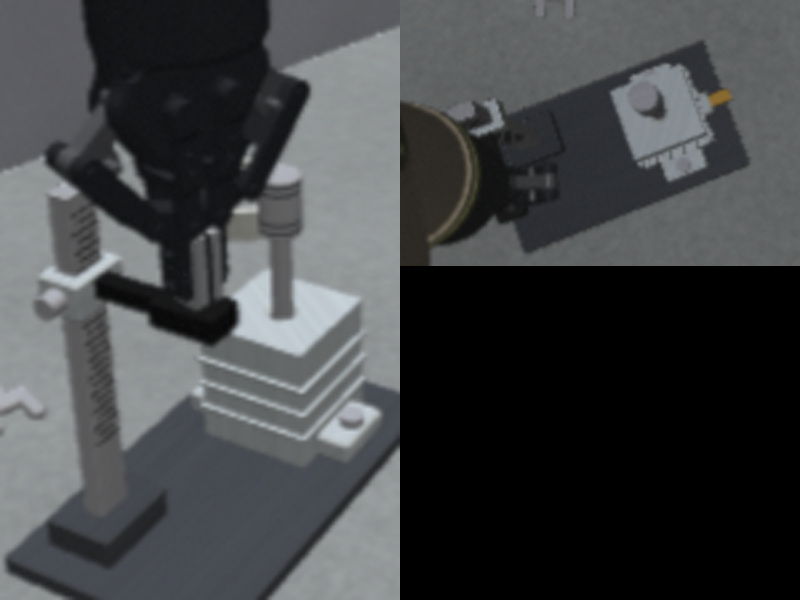

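>>> servo_tool(
  plan=[0,0,0.03,0,0,0,0,0,0,0,0,0,0,0,0,0,0,0,0,0,0,0,0,0,0,0,0,0,0,0,0,0,0,0,0,0,0,0,0,0,0,0,0,0,0,0,0,0,0,0],
)

```text
t: 28.9
position: [462.4, 155.4, 195.3]
orientation: [0.0, 0.707, 0.707, 0.0]
force: [0.2, -0.4, 2.5]
grip_width: -0.4
```

>>> servo_tool(
  plan=[0,0,-0.5,0,0,0,0,-1,0,0,0,0,-2,0,0,0,0,-2,0,0,0,0,-2,0,0,0,0,-2,0,0,3,0,-1,0,0,3,0,0,0,0,3,0,0,0,0,3,0,0,0,0],
)

```text
t: 29.73
position: [462.5, 276.6, 301.6]
orientation: [0.0, 0.708, 0.707, 0.001]
force: [0.6, 0.0, 0.2]
grip_width: 0.2
```

>>> servo_tool(
  plan=[3,-1,0,0,0,3,-2,0,0,0,3,-2,0,0,0,3,-2,0,0,0,3,-2,0,0,0,3,-2,0,0,0,3,-2,0,0,0,3,-2,0,0,0,0,0,0,0,0,0,0,0,0,0],
)

```text
t: 30.57
position: [310.0, 517.4, 300.3]
orientation: [-0.0, 0.705, 0.709, -0.0]
force: [1.0, -0.8, -0.0]
grip_width: 0.2
```

```bash
python3 snap.py 14 130 150 250 310 100 180 250 280
```

```text
[310.02502781 517.43645571 300.32657597] [ 0.96546579 -0.80098206 -0.03082859]
```

View pics/p14.png

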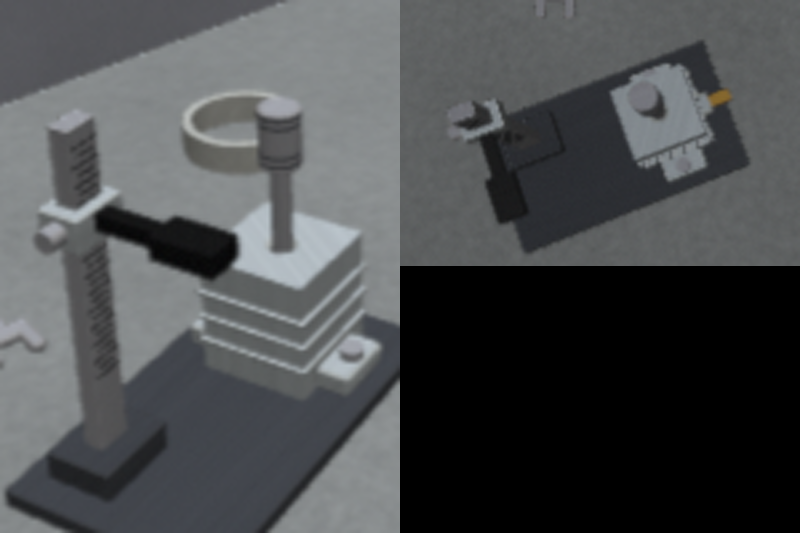

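Run:
```python
from h import *
import pickle
d=pickle.load(open("c14.pkl","rb"));S=d["side"];T=d["top"]
a=cv2.resize(S["color"][160:250,160:240,::-1],None,fx=6,fy=6,interpolation=cv2.INTER_CUBIC)
b=cv2.resize(T["color"][200:270,120:210,::-1],None,fx=3.5,fy=3.5,interpolation=cv2.INTER_CUBIC)
b=np.clip(b.astype(float)*1.8,0,255).astype(np.uint8);a=np.clip(a.astype(float)*1.6,0,255).astype(np.uint8)
b=cv2.copyMakeBorder(b,0,a.shape[0]-b.shape[0],0,0,0)if a.shape[0]>b.shape[0] else b
cv2.imwrite("pics/p15.png",np.hstack([a,b]));print(a.shape)
# expected pixels for tab top centre/corners at z=173.3 & rod top
y=np.deg2rad(15.5)
for z in(168,173.3,178):
  for off in(0,1):
    p=np.array([462.4,155.4,z])-np.array([2.3,-2.9,0])
    R=np.array([[np.cos(y),-np.sin(y)],[np.sin(y),np.cos(y)]])
  print(z,[((proj(S,np.r_[p[:2]+R@[sx*18,sy*11],z])-[160,160])*6+2.5).round().tolist() for sx,sy in((1,1),(1,-1),(-1,-1),(-1,1))], ((proj(S,np.array([530.3-2.3,45.3+2.9,z]))-[160,160])*6+2.5).round())
```

```text
(540, 480, 3)
168 [[82.0, 387.0], [135.0, 347.0], [251.0, 383.0], [200.0, 426.0]] [316. 154.]
173.3 [[81.0, 369.0], [134.0, 329.0], [250.0, 366.0], [199.0, 408.0]] [315. 138.]
178 [[79.0, 353.0], [132.0, 313.0], [249.0, 350.0], [198.0, 392.0]] [315. 123.]
```

View pics/p15.png

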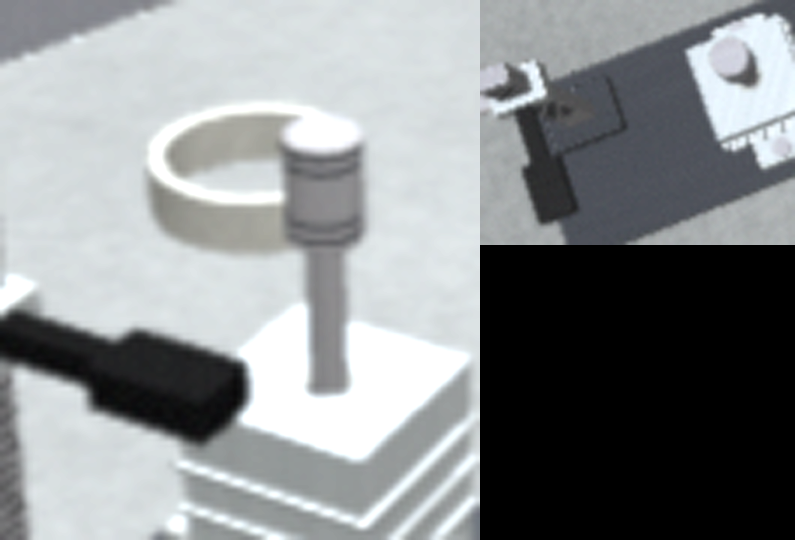

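```bash
python3 -c "
from station import manip
s=manip.get_state();print(s['t'],s['force'],abs(s['qd']).max());print(manip.sign_off())"
```

```text
30.6667 [ 0.12734334 -0.18895613  0.35526246] 0.019444948535627643
the job is handed in; nothing more can be done
None
```

The rod now stands released on the piston, about 34 mm below the bore's mouth. The marker's tab is set level with the rod's top. I handed the job in at t = 30.7 s; it reports no verdict.

**Bottoming:** I pressed twice, and each time the rod stopped moving while the force kept rising. That was about 30 N on the tool, seal friction included, while inserting, and 14 N with the closed fingertips on the rod's top. I read the force only at the end of each move, so a short peak in between could have gone unseen.

**Level:** The fingertips met the rod's top at TCP z = 195.3 mm. I pushed the tab down to the same 195.3 mm, so both tops should be about 173 mm above the bench.

**Last picture:**
- The tab's corners fit a height of 173 mm, and the rod's top about 174 mm.
- The rod looks upright. It appears about 1 pixel (roughly 2 mm) to the side of where I predicted, and I put that down to camera calibration.
- The arm was clear of everything. I never moved near the bystanders, but did not measure their positions again at the end.

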